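# Sweep the terminal blocks into the catch tray

## Robot

A 6-joint arm with a two-finger parallel gripper is mounted at the origin on a cart in front of the work surface, level with it; the furniture and walls round the work are solid. World frame = base frame: x ahead of the robot, y to its left, z up, the work surface at z = 0. Lengths are in m, angles in degrees, forces in N, time in s.
With the tool pointing down it reaches from about 0.4 to 0.825 m from the base axis. Payload 7 kg.
Tool frame: the origin (TCP) lies at the very end of the fingers, on their centre line; the grasp point (between the pads) lies 19 mm behind it; z points along the fingers, y is the line along which they close (so a half turn about z gives the same grasp; the last joint's range is limited). The gripper opens to 88 mm and grips with 3 to 60 N. Pads are 19 mm wide; open, the fingers measure 130 mm over their backs; the gripper's body (78 mm by 193 mm) begins 47 mm behind the grasp point.
Start: joints at [-50.586, 20.546, 0.682, 0, -70.136, -16.507], TCP at [0.263, -0.622, 0.227] pointing down, gripper open.
Joint ranges: [-176.03, 176.03], [-82.01, 121.73], [-58.28, 71.71], [-173.87, 95.51], [-174.79, -0.11], [-173.66, 173.66]. Speed limits (degrees/s): [136.94, 136.94, 172.46, 180, 180, 180].

## Interface

Orientations are given as [roll, pitch, yaw] about the fixed x, y, z axes, in that order (R = Rz(yaw) Ry(pitch) Rx(roll)).
In Python, from plant import ctrl, viewer gives the robot as it stands.
- The arm moves only by the tool servo_tool, never from a script. Its argument "rows" is a list of rows, each a list of 6 numbers: the shift along the world's x, y, z in mm, then the turn, a rotation vector about the world's x, y, z in degrees. A call has 1 to 5 rows; each row shifts and turns the commanded pose from where the row before left it; what a row does not reach is not made up. A row lasts 1/12 s, in which the tool goes at most 41.7 mm and 7.16 degrees, less where a joint would pass 70% of its speed; a pose out of reach is approached as far as the arm can. A call is refused whole if a number of a shift passes 41.7 or a number of a turn 7.16, either way. A call with a gripper value outside its range is refused whole. "fingers" is the finger opening in mm, from 0 to 87.6, set as the call begins (left out, the last holds). The fingers move at their own pace and stop on an object; the grip force is fixed at half the most. Time passes only in rows, so rows that do not move let the fingers close. It gives the time, the measured TCP pose, the force and the opening at its end, in the units of the state.
- ctrl.get_obs(): the state, without advancing time (a new reading comes with each control period).
- viewer.snapshot(name): name is "scene" or "side" or "wrist"; returns (picture, depth): 480x640x3 uint8, red, green, blue; 480x640 float32, m along the optical axis (not along the pixel's ray), 0 where there is no reading.
- viewer.calibration(name): a dict with "fx", "fy", "cx", "cy" (pixels), "origin" and "rotation" of the camera in the world. Camera axes: x right, y up, looking along -z (the intrinsics and any distortion apply to the point x, -y, -z); pixel columns grow to the right and rows downward; lengths in m; the calibration is good to about 2 mm. A picture is of the moment at which its call begins: read the wrist's pose just before it. calibration takes no time and is no camera call; for the wrist camera it gives the pose at the moment of the call.
- ctrl.close_job(): hands the job in, once; it reports no verdict.
The state is a dict: "clock": time; "joint_pos": joint angles; "qvel": joint speeds; "tau": joint torques, N m; "tool_pos": TCP position; "orientation": TCP orientation; "force": force on the tool from outside, world axes, zero at the start; "moment": the same for the moment, N m; "opening": finger opening in m.
Only numpy, scipy, OpenCV 4.12 (cv2) and the standard library are available. Lean on these libraries where they do the work, as an engineer would, in place of code of your own. Each camera call takes 0.05 s, during which the arm holds its last target. There are 200 camera calls.

## Task

Sweep the three loose ivory terminal blocks along the mat with your fingertips, through the open side of the three-sided metal catch tray, until all three are completely inside it. Only push them: do not pick any of them up. Leave the two bolts, the bushing, the cover plate and the tin where they are.

Things in the scene. Friction and masses are not known exactly. Their poses are not given: they have to be found in the camera images.
- tray: Fixed three-sided sheet-metal catch tray, no floor (parts slide on the mat). Inside 170 mm wide, 100 mm deep; walls 35 mm high, 4 mm thick. Origin: centre of the inside, at mat level. Its x axis points from the open mouth (x = -50 mm) to the back wall (x = +50 mm); side walls at y = -85 and +85 mm; z up. The mouth faces world -y within 18 degrees; the way from the blocks to it is free.
- block_1: Loose ivory terminal block with a short pin on top, 15 x 20 mm and 24 mm tall, about 14 to 20 g, standing between the tray's mouth and the bolts; any yaw. It slides easily when pushed low. Origin: centre of its underside as it stands, z up; same as the other two.
- block_2: Loose ivory terminal block with a short pin on top, 15 x 20 mm and 24 mm tall, about 14 to 20 g, standing between the tray's mouth and the bolts; any yaw. It slides easily when pushed low. Origin: centre of its underside as it stands, z up; same as the other two.
- block_3: Loose ivory terminal block with a short pin on top, 15 x 20 mm and 24 mm tall, about 14 to 20 g, standing between the tray's mouth and the bolts; any yaw. It slides easily when pushed low. Origin: centre of its underside as it stands, z up; same as the other two.
- bolt_1: Bystander, to be left alone: hexagon bolt standing upright on its head, 16 x 19 mm, 36 mm tall, loose. Origin: centre of its underside, z up.
- bolt_2: Bystander, to be left alone: hexagon bolt standing upright on its head, 16 x 19 mm, 36 mm tall, loose. Origin: centre of its underside, z up.
- bushing_1: Bystander, to be left alone: flanged black plastic bushing, 21 mm across, 14 mm tall, loose. Origin: centre of its underside, z up.
- cover_plate_1: Bystander, to be left alone: black moulded cover plate lying flat, 62 x 52 x 8 mm, loose. Origin: centre of its underside, z up.
- grease_tin: Bystander, to be left alone: round tin with a screw lid, 66 mm across, 38 mm tall, behind the mat; a tall fixed post and tool panel stand to the left of it (world +y), so swing in low and near the robot, loose. Origin: centre of its underside, z up.

How it is judged:
By the outcome, as a careful person would: the job done as asked, in the order asked, and still so for the second after the job is handed in, with the robot touching nothing.
It also fails if it takes over 61 s, if anything falls off the work surface, if the arm or the gripper's body presses on something with over 40 N, if the wrist force passes 120 N, or if a joint passes its speed limit or range.

## Working session

There is one attempt and no reset: what is moved stays moved. The work goes in short steps, Python scripts to look and compute and a tool call to move; the robot and the scene stay as the last step left them, time stands still between calls to the robot, and variables do not carry over. Pictures are saved under pics/ and viewed, on a budget of 10 in all, crops included, one or two more only if the job needs it, and the job is handed in when it is done.

Besides the shell and the picture viewer there is one more tool, called after "Request:" by a JSON object that holds its "fn" and its "kwargs", one argument or row to a line. servo_tool: Moves the arm, as the interface text tells. Its arguments: {"type":"object","properties":{"rows":{"type":"array","items":{"type":"array","items":{"type":"number"}}},"fingers":{"type":"number"}},"required":["rows"]}

```bash
mkdir -p pics
cat > h.py <<'E'
import numpy as np, cv2
from plant import ctrl, viewer
def world(name, depth, cal):
    v,u=np.mgrid[0:480,0:640]
    p=np.stack([(u-cal['cx'])/cal['fx']*depth, -(v-cal['cy'])/cal['fy']*depth, -depth],-1)
    return p@np.array(cal['rotation']).T+np.array(cal['origin'])
def snap(name, fn):
    cal=viewer.calibration(name); im,d=viewer.snapshot(name)
    cv2.imwrite('pics/'+fn,im[:,:,::-1]); W=world(name,d,cal); W[d==0]=np.nan
    np.savez('/tmp/'+fn+'.npz',W=W,im=im); return im,d,W,cal
E
python3 - <<'E'
from h import *
for n in('scene','side'):
    im,d,W,c=snap(n,n+'1.png'); print(n,c)
print(ctrl.get_obs())
a=[cv2.imread(f'pics/{n}1.png') for n in('scene','side')]
E
```

```text
Traceback (most recent call last):
  File "h.py", line 9, in snap
    cv2.imwrite('pics/'+fn,im[:,:,::-1]); W=world(name,d,cal); W[d==0]=np.nan
                                            ~~~~~^^^^^^^^^^^^
  File "h.py", line 6, in world
    return p@np.array(cal['rotation']).T+np.array(cal['origin'])
           ~~~~~~~~~~~~~~~~~~~~~~~~~~~~~^~~~~~~~~~~~~~~~~~~~~~~~
ValueError: operands could not be broadcast together with shapes (480,640) (3,)
```

View pics/scene1.png

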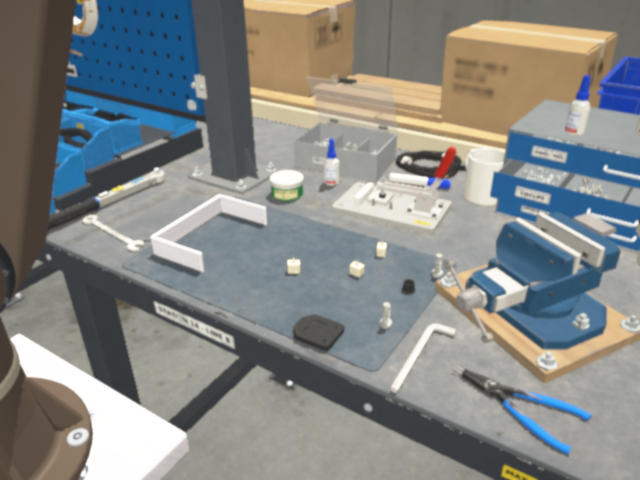

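The scene shows the tray around (210,230) with its mouth to the right. The blocks are at (293,267), (357,269) and (381,249), the plate is at (318,331), the bolts at (386,318) and (438,266), the bushing at (408,286) and the tin at (287,186).

```bash
python3 - <<'E'
from h import *
c=viewer.calibration('scene');print(c)
E
sed -i "s/np.array(cal\['rotation'\]).T/Rot(cal).T/" h.py
cat >> h.py <<'E'
from scipy.spatial.transform import Rotation
def Rot(cal):
    r=np.array(cal['rotation'],float)
    return r if r.shape==(3,3) else Rotation.from_euler('xyz',r,degrees=True).as_matrix() if r.size==3 else None
E
python3 - <<'E'
from h import *
im,d,W,c=snap('scene','s2.png')
for n,(u,v) in dict(mat=(300,300),mat2=(250,240),plate=(318,328),b1=(293,265),b2=(357,267),b3=(381,247),bush=(408,284),bolt1=(386,308),bolt2=(438,260),tin=(287,176),tL=(153,242),tM=(219,198),tR=(266,207),tF=(202,254)).items(): print(n,W[v,u].round(3))
o=ctrl.get_obs();print({k:o[k] for k in('clock','tool_pos','orientation')})
E
```

```text
{'fx': 569.4985574487174, 'fy': 569.4985574487174, 'cx': 319.42159017748725, 'cy': 236.76910710295823, 'origin': array([-0.12849226, -0.52398538,  0.50839799]), 'rotation': array([ 59.13443805,   0.69675869, -56.91990698])}
mat [ 0.415 -0.128 -0.001]
mat2 [ 0.511  0.044 -0.002]
plate [ 0.37  -0.19   0.005]
b1 [ 0.466 -0.08   0.015]
b2 [ 0.513 -0.168  0.016]
b3 [ 0.587 -0.171  0.014]
bush [ 0.518 -0.253  0.013]
bolt1 [ 0.429 -0.261  0.031]
bolt2 [ 0.579 -0.273  0.029]
tin [0.696 0.096 0.034]
tL [0.392 0.151 0.021]
tM [0.566 0.16  0.025]
tR [0.619 0.092 0.001]
tF [ 0.433  0.083 -0.002]
{'clock': 0.1, 'tool_pos': array([ 0.26253715, -0.62137689,  0.22570196]), 'orientation': array([ 1.79913185e+02, -8.00823637e-03, -1.57101360e+02])}
```

Run:
```python
from h import *
z=np.load('/tmp/s2.png.npz');W=z['W']
X,Y,Z=W[...,0],W[...,1],W[...,2]
for n,(x,y,r) in dict(b1=(.47,-.08,.03),b2=(.517,-.168,.03),b3=(.59,-.171,.03),bush=(.522,-.255,.025),bolt1=(.432,-.261,.025),bolt2=(.58,-.274,.02),plate=(.38,-.19,.05),tin=(.71,.09,.05)).items():
    m=(np.hypot(X-x,Y-y)<r)&(Z>.005 if n!='plate' else Z>.003)
    P=W[m]; print(n,m.sum(),P.min(0).round(3),P.max(0).round(3))
m=(Z>.028)&(Z<.042)&(X>.35)&(X<.65)&(Y>.03)&(Y<.25)
P=W[m]; print('tray top',m.sum(),P.min(0).round(3),P.max(0).round(3))
r=cv2.minAreaRect((P[:,:2]*1000).astype(np.float32));print(r,cv2.boxPoints(r))
m=(Z>.07)&(Z<.3)&(X>.4)&(X<1)&(Y>.0)&(Y<.4);P=W[m];print('post',P.min(0),P.max(0), np.percentile(P,5,0))
```

```text
b1 126 [ 0.462 -0.088  0.005] [ 0.481 -0.066  0.022]
b2 139 [ 0.511 -0.175  0.005] [ 0.527 -0.154  0.022]
b3 100 [ 0.58  -0.179  0.006] [ 0.6   -0.161  0.023]
bush 111 [ 0.514 -0.26   0.005] [ 0.532 -0.242  0.014]
bolt1 169 [ 0.422 -0.268  0.005] [ 0.439 -0.253  0.037]
bolt2 136 [ 0.575 -0.28   0.005] [ 0.589 -0.264  0.036]
plate 1178 [ 0.339 -0.222  0.003] [ 0.395 -0.158  0.01 ]
tin 744 [0.66  0.063 0.005] [0.728 0.129 0.037]
tray top 655 [0.388 0.045 0.028] [0.572 0.162 0.036]
((479.99761962890625, 103.59365844726562), (183.0501251220703, 108.43321228027344), 2.792569875717163) [[385.9398   153.28676 ]
 [391.2227    44.982315]
 [574.0554    53.90056 ]
 [568.7726   162.205   ]]
post [6.58182262e-01 1.71205363e-05 7.00044648e-02] [0.95838387 0.39998979 0.29999654] [0.66823551 0.03430451 0.08276028]
```

Request:
{"fn": "servo_tool", "kwargs": {
  "rows": [
    [30,35,0,0,0,7],
    [30,35,0,0,0,7],
    [30,35,0,0,0,7],
    [30,35,0,0,0,7],
    [30,35,0,0,0,7]
  ],
  "fingers": 8
}}

```text
clock: 0.52
tool_pos: [0.3989, -0.4619, 0.2262]
orientation: [180.0, 0.0, -121.8]
force: [1.0, 0.0, 0.3]
opening: 0.06
```

Request:
{"fn": "servo_tool", "kwargs": {
  "rows": [
    [10,35,-10,0,0,7],
    [10,35,-10,0,0,7],
    [10,35,-10,0,0,7],
    [10,35,-10,0,0,7],
    [10,35,-10,0,0,7]
  ]
}}

```text
clock: 0.93
tool_pos: [0.4482, -0.2868, 0.1759]
orientation: [180.0, 0.0, -86.7]
force: [0.5, 0.4, 0.3]
opening: 0.0266
```

Request:
{"fn": "servo_tool", "kwargs": {
  "rows": [
    [8,35,-18,0,0,5],
    [8,35,-18,0,0,0],
    [8,35,-15,0,0,0],
    [4,35,-15,0,0,0],
    [0,35,-10,0,0,0]
  ]
}}

```text
clock: 1.35
tool_pos: [0.476, -0.1118, 0.0991]
orientation: [179.9, 0.0, -82.1]
force: [0.8, 0.3, 0.2]
opening: 0.0081
```

Run:
```python
from h import *
im,d,W,c=snap('wrist','w1.png'); print(c)
o=ctrl.get_obs();print({k:o[k] for k in('clock','tool_pos','orientation','opening','joint_pos')})
```

```text
{'fx': 391.4589593764206, 'fy': 391.4589593764206, 'cx': 320.1159357001518, 'cy': 236.662913339944, 'origin': array([ 0.4854398 , -0.18268886,  0.2570828 ]), 'rotation': array([-1.54615984e+01, -2.36188745e-02, -1.72055016e+02])}
{'clock': 1.4, 'tool_pos': array([ 0.47501912, -0.10792702,  0.09777717]), 'orientation': array([ 1.79838831e+02,  6.97501204e-02, -8.20286299e+01]), 'opening': 0.008343892648250181, 'joint_pos': array([ 10.32224987,  10.40092261, -32.30729377,  -0.10357468,
       -47.45000301,  -2.28063563])}
```

View pics/w1.png

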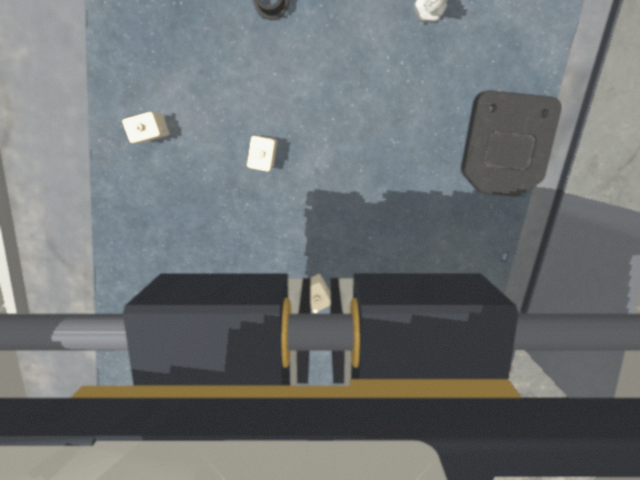

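The wrist view shows block 3 at (145,128), block 2 at (262,154) and block 1 at (319,292), seen between the finger tips. I'll check these against the depth.

Run:
```python
from h import *
z=np.load('/tmp/w1.png.npz');W=z['W']
for u,v in[(319,292),(297,285),(297,300),(304,290),(346,285),(290,280),(352,285),(353,280),(200,300)]: print(u,v,W[v,u].round(3))
for n,(u,v,a) in dict(b3=(145,128,30),b2=(262,154,30),b1=(319,292,12)).items():
    s=W[v-a:v+a,u-a:u+a].reshape(-1,3); t=s[(s[:,2]>.019)&(s[:,2]<.027)]
    r=cv2.minAreaRect((t[:,:2]*1000).astype(np.float32));print(n,len(t),r,t.mean(0).round(4))
```

```text
319 292 [ 0.472 -0.079  0.017]
297 285 [ 0.486 -0.122  0.111]
297 300 [ 0.485 -0.118  0.118]
304 290 [ 0.483 -0.121  0.114]
346 285 [ 0.467 -0.124  0.111]
290 280 [ 0.489 -0.121  0.104]
352 285 [ 0.464 -0.124  0.111]
353 280 [ 0.473 -0.149  0.169]
200 300 [ 0.504 -0.147  0.186]
b3 69 ((587.7222900390625, -168.59756469726562), (4.797719955444336, 9.224275588989258), 85.12619018554688) [ 0.5897 -0.1688  0.0212]
b2 59 ((518.7559204101562, -163.76686096191406), (4.897164344787598, 4.540899753570557), 9.498796463012695) [ 0.5186 -0.1637  0.0212]
b1 44 ((472.4817810058594, -75.69388580322266), (3.954155445098877, 4.514035224914551), 7.932302474975586) [ 0.4725 -0.0758  0.0213]
```

Request:
{"fn": "servo_tool", "kwargs": {
  "rows": [
    [0,-3,-30,0,0,0],
    [0,-3,-30,0,0,0],
    [0,0,-22,0,0,0],
    [0,0,-9,0,0,0],
    [0,0,0,0,0,0]
  ],
  "fingers": 12
}}

```text
clock: 1.82
tool_pos: [0.4746, -0.1198, 0.0076]
orientation: [179.7, 0.0, -82.1]
force: [0.1, 0.0, 0.4]
opening: 0.0119
```

Request:
{"fn": "servo_tool", "kwargs": {
  "rows": [
    [0,6,0,0,0,0],
    [-1,8,0,0,0,0],
    [-1.5,12,0,0,0,0],
    [-2,14,0,0,0,0],
    [-2,14,0,0,0,0]
  ]
}}

```text
clock: 2.23
tool_pos: [0.4707, -0.0644, 0.0112]
orientation: [-179.8, 0.0, -82.1]
force: [0.8, -0.1, 0.7]
opening: 0.0122
```

```bash
cat > look.py <<'E'
import sys
from h import *
im,d,W,c=snap('scene',sys.argv[1]); c=im[150:350,120:460]
cv2.imwrite('pics/'+sys.argv[1],cv2.resize(c,None,fx=2.2,fy=2.2,interpolation=cv2.INTER_CUBIC)[:,:,::-1])
h=cv2.cvtColor(im,cv2.COLOR_RGB2HSV); X,Y,Z=W[...,0],W[...,1],W[...,2]
m=(Z>.008)&(Z<.026)&(X>.39)&(X<.62)&(Y>-.24)&(Y<.16)&(h[...,0]<40)&(h[...,1]>25)&(h[...,2]>110)
n,l,s,cc=cv2.connectedComponentsWithStats(m.astype(np.uint8))
for i in range(1,n):
    if s[i,4]>15: P=W[l==i]; print(s[i,4],P.min(0).round(3),P.max(0).round(3),cc[i].round())
o=ctrl.get_obs();print(o['clock'],o['tool_pos'].round(4),o['force'].round(1))
E
python3 look.py s3.png
```

```text
31 [ 0.578 -0.18   0.008] [ 0.587 -0.166  0.015] [381. 250.]
23 [ 0.48  -0.075  0.014] [ 0.491 -0.072  0.025] [297. 256.]
114 [ 0.446 -0.079  0.009] [ 0.465 -0.04   0.026] [281. 265.]
49 [ 0.511 -0.174  0.008] [ 0.523 -0.154  0.016] [356. 268.]
2.2833 [ 0.4707 -0.0629  0.0113] [-0.9  2.5 -0.7]
```

View pics/s3.png

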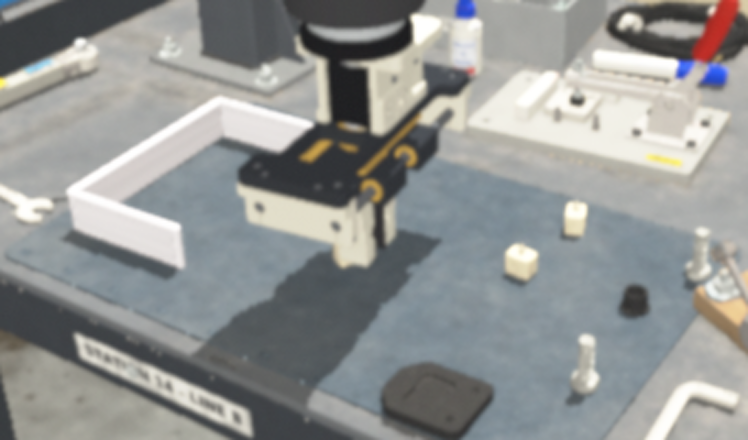

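The gripper is at crop (370,250). Block 1 is hidden behind the fingers, and blocks 2 and 3 are undisturbed at (521,262) and (574,219). I'll keep pushing.

Request:
{"fn": "servo_tool", "kwargs": {
  "rows": [
    [-2,14,-2,0,0,0],
    [-2,16,-2,0,0,0],
    [-2,16,0,0,0,0],
    [-2,16,0,0,0,0],
    [-2,16,0,0,0,0]
  ]
}}

```text
clock: 2.7
tool_pos: [0.4605, 0.0139, 0.007]
orientation: [-179.8, 0.0, -82.1]
force: [-0.1, -0.4, -0.5]
opening: 0.0119
```

Request:
{"fn": "servo_tool", "kwargs": {
  "rows": [
    [-2,16,0,0,0,0],
    [-2,16,0,0,0,0],
    [-2,16,0,0,0,0],
    [-1,12,0,0,0,0],
    [-1,8,0,0,0,0]
  ]
}}

```text
clock: 3.12
tool_pos: [0.4526, 0.0825, 0.0071]
orientation: [-179.8, 0.1, -82.0]
force: [-0.6, 0.8, 0.2]
opening: 0.0121
```

```bash
python3 look.py s4.png
```

```text
41 [0.462 0.071 0.01 ] [0.477 0.076 0.026] [219. 236.]
132 [0.429 0.066 0.008] [0.446 0.104 0.026] [204. 245.]
31 [ 0.579 -0.179  0.008] [ 0.587 -0.165  0.015] [381. 250.]
56 [ 0.509 -0.174  0.008] [ 0.528 -0.154  0.016] [357. 268.]
3.1667 [0.4527 0.083  0.0069] [2.  0.5 0.1]
```

View pics/s4.png

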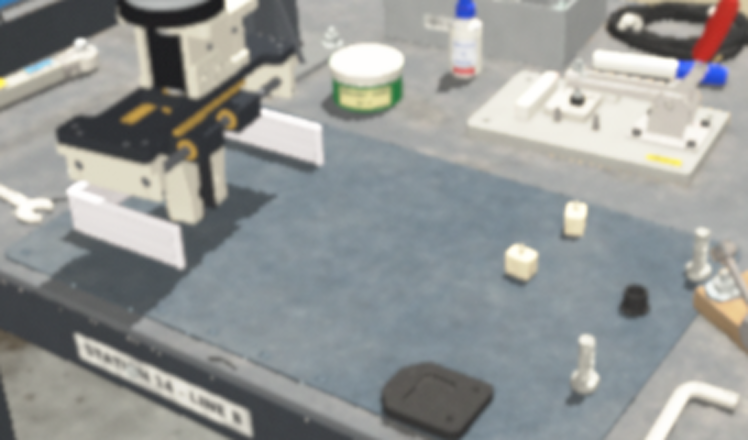

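The gripper is now inside the tray between its walls. I'll push a little further, then retreat and go to block 2.

Request:
{"fn": "servo_tool", "kwargs": {
  "rows": [
    [-1,8,0,0,0,0],
    [-0.5,4,0,0,0,0],
    [0,0,0,0,0,0],
    [0,-10,0,0,0,0],
    [4,-20,35,0,0,0]
  ]
}}

```text
clock: 3.58
tool_pos: [0.4507, 0.0608, 0.0362]
orientation: [179.5, -0.2, -82.1]
force: [1.0, 0.2, -0.5]
opening: 0.0121
```

Request:
{"fn": "servo_tool", "kwargs": {
  "rows": [
    [8,-38,30,0,0,0],
    [9,-38,0,0,0,0],
    [9,-38,0,0,0,0],
    [9,-38,0,0,0,0],
    [9,-38,0,0,0,0]
  ]
}}

```text
clock: 4.0
tool_pos: [0.4967, -0.1246, 0.0663]
orientation: [-180.0, 0.0, -82.1]
force: [1.3, 0.4, -0.3]
opening: 0.0123
```

Request:
{"fn": "servo_tool", "kwargs": {
  "rows": [
    [9,-30,0,0,0,0],
    [9,-25,0,0,0,0],
    [6,-20,0,0,0,0],
    [0,0,-5,0,0,0],
    [0,0,0,0,0,0]
  ]
}}

```text
clock: 4.42
tool_pos: [0.5197, -0.1987, 0.0598]
orientation: [179.9, 0.0, -82.3]
force: [-1.3, -0.0, -0.6]
opening: 0.0121
```

```bash
python3 look.py s5.png
```

```text
42 [0.435 0.096 0.008] [0.453 0.118 0.015] [196. 241.]
110 [ 0.509 -0.174  0.008] [ 0.528 -0.155  0.022] [357. 267.]
4.4667 [ 0.5197 -0.1979  0.0601] [ 0.  -0.  -0.3]
```

View pics/s5.png

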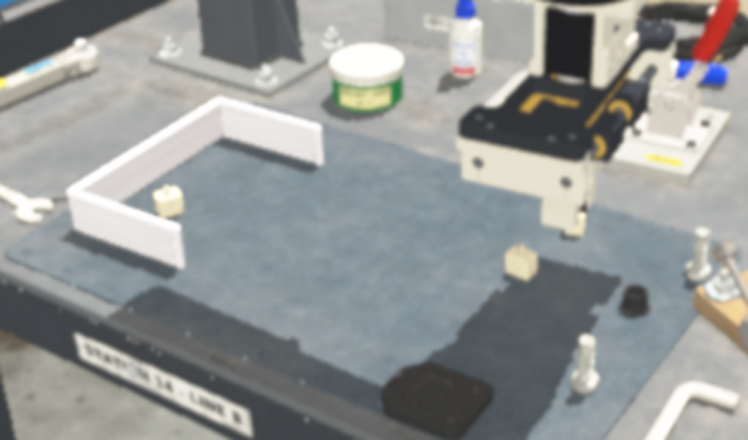

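Block 1 is standing inside the tray at crop (168,200), world (0.445, 0.107). The gripper is above and behind block 2 at (521,262). I'll go down and push it.

Request:
{"fn": "servo_tool", "kwargs": {
  "rows": [
    [0,-4,-25,0,0,0],
    [0,0,-20,0,0,0],
    [0,0,-8,0,0,0],
    [0,0,0,0,0,0],
    [0,6,0,0,0,0]
  ]
}}

```text
clock: 4.88
tool_pos: [0.5209, -0.1948, 0.0083]
orientation: [180.0, -0.0, -82.1]
force: [1.9, -0.0, 0.5]
opening: 0.0118
```

Request:
{"fn": "servo_tool", "kwargs": {
  "rows": [
    [0,6,0,0,0,0],
    [-1,9,0,0,0,0],
    [-1.5,12,-1,0,0,0],
    [-2,15,-1,0,0,0],
    [-2,16,0,0,0,0]
  ]
}}

```text
clock: 5.3
tool_pos: [0.5145, -0.1354, 0.0066]
orientation: [-179.9, -0.0, -82.1]
force: [-0.2, 0.5, 0.2]
opening: 0.012
```

Request:
{"fn": "servo_tool", "kwargs": {
  "rows": [
    [-2,16,0,0,0,0],
    [-2,16,0,0,0,0],
    [-2,16,0,0,0,0],
    [-2,16,0,0,0,0],
    [-2,16,0,0,0,0]
  ]
}}

```text
clock: 5.72
tool_pos: [0.5044, -0.055, 0.0067]
orientation: [-179.9, 0.0, -82.0]
force: [0.4, -0.1, -0.2]
opening: 0.0119
```

Request:
{"fn": "servo_tool", "kwargs": {
  "rows": [
    [-2,16,0,0,0,0],
    [-2,16,0,0,0,0],
    [-2,16,0,0,0,0],
    [-2,16,0,0,0,0],
    [-2,16,0,0,0,0]
  ]
}}

```text
clock: 6.13
tool_pos: [0.4942, 0.025, 0.0067]
orientation: [-179.9, 0.0, -82.0]
force: [0.3, -0.5, -0.6]
opening: 0.0122
```

```bash
python3 look.py s6.png
```

```text
37 [0.504 0.014 0.009] [0.516 0.018 0.025] [261. 235.]
48 [0.434 0.096 0.008] [0.452 0.118 0.016] [196. 241.]
127 [0.47  0.01  0.008] [0.488 0.033 0.026] [247. 244.]
30 [ 0.579 -0.179  0.008] [ 0.588 -0.167  0.015] [381. 250.]
6.1833 [0.4946 0.0268 0.0068] [-1.   2.9  0.9]
```

View pics/s6.png

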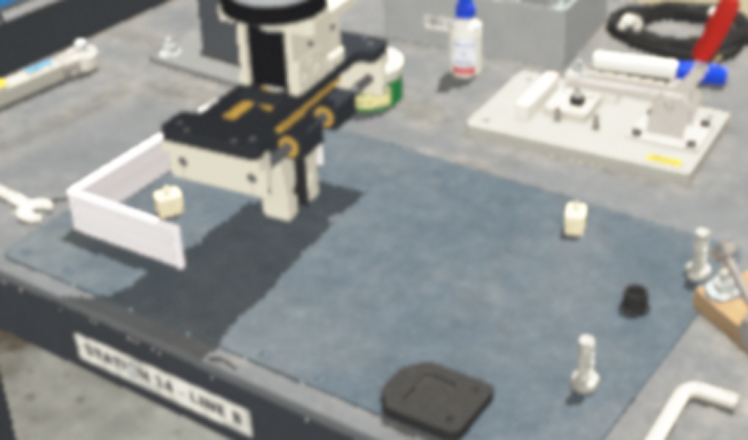

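Block 2 is being pushed ahead of the fingers, and everything else is in place. I'll finish this push, then go behind block 3.

Request:
{"fn": "servo_tool", "kwargs": {
  "rows": [
    [-2,16,0,0,0,0],
    [-2,16,0,0,0,0],
    [-2,16,0,0,0,0],
    [-1,12,0,0,0,0],
    [-0.5,7,0,0,0,0]
  ]
}}

```text
clock: 6.6
tool_pos: [0.487, 0.092, 0.0066]
orientation: [-179.9, 0.0, -82.0]
force: [0.1, -0.2, 0.8]
opening: 0.0118
```

Request:
{"fn": "servo_tool", "kwargs": {
  "rows": [
    [0,0,0,0,0,0],
    [0,-10,0,0,0,0],
    [10,-22,35,0,0,0],
    [12,-38,30,0,0,2],
    [13,-38,0,0,0,0]
  ]
}}

```text
clock: 7.02
tool_pos: [0.5227, -0.0117, 0.0702]
orientation: [-179.6, 0.0, -79.8]
force: [2.6, 1.2, 0.4]
opening: 0.0121
```

Request:
{"fn": "servo_tool", "kwargs": {
  "rows": [
    [13,-38,0,0,0,0],
    [13,-38,0,0,0,0],
    [13,-38,0,0,0,0],
    [13,-35,0,0,0,0],
    [13,-30,0,0,0,0]
  ]
}}

```text
clock: 7.43
tool_pos: [0.5842, -0.194, 0.0652]
orientation: [180.0, 0.0, -80.2]
force: [0.3, 0.1, 0.1]
opening: 0.0117
```

Request:
{"fn": "servo_tool", "kwargs": {
  "rows": [
    [6,-8,0,0,0,0],
    [0,0,0,0,0,0]
  ]
}}

```text
clock: 7.6
tool_pos: [0.5907, -0.2018, 0.0646]
orientation: [180.0, -0.0, -80.3]
force: [1.0, 0.2, 1.2]
opening: 0.0119
```

```bash
python3 look.py s7.png; python3 -c "
from h import *
im,d,W,c=snap('wrist','w7.png')"
```

```text
36 [0.475 0.095 0.008] [0.488 0.12  0.016] [212. 231.]
44 [0.434 0.097 0.008] [0.453 0.117 0.015] [196. 241.]
83 [ 0.579 -0.18   0.008] [ 0.6   -0.162  0.021] [381. 247.]
7.65 [ 0.59   -0.2002  0.0646] [ 0.1 -0.7 -0.4]
```

View pics/s7.png

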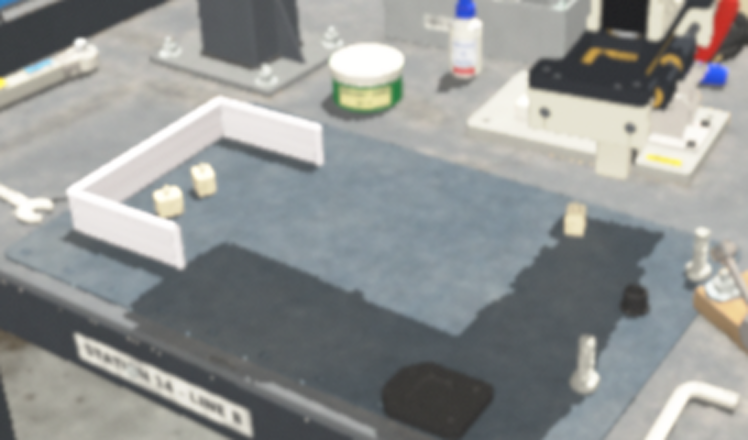

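Blocks 1 and 2 are in the tray at crop (168,200) and (203,180), and the gripper is above and behind block 3 at (574,220). Before going down I'll check the clearance to the clamp fixture behind.

Run:
```python
import numpy as np
W=np.load('/tmp/s2.png.npz')['W'];X,Y,Z=W[...,0],W[...,1],W[...,2]
for a in np.arange(-.32,.2,.04):
    m=(Z>.05)&(Z<.3)&(X>.5)&(X<.95)&(Y>a)&(Y<a+.04)
    if m.any(): print(a.round(2),m.sum(),W[m].min(0).round(3),np.percentile(X[m],5).round(3))
```

```text
-0.32 2201 [ 0.773 -0.32   0.053] 0.776
-0.28 407 [ 0.843 -0.273  0.05 ] 0.845
-0.24 799 [ 0.745 -0.24   0.05 ] 0.747
-0.2 244 [ 0.733 -0.2    0.05 ] 0.738
-0.12 35 [ 0.731 -0.098  0.05 ] 0.736
-0.04 439 [ 0.827 -0.03   0.05 ] 0.831
-0.0 766 [0.773 0.    0.05 ] 0.827
0.04 981 [0.773 0.04  0.05 ] 0.778
0.08 874 [0.81 0.08 0.05] 0.817
0.12 870 [0.805 0.12  0.05 ] 0.813
0.16 348 [0.703 0.16  0.05 ] 0.842
```

Obstacles start at x = 0.73 or more, and the gripper body reaches at most about 0.69, so there is room.

Request:
{"fn": "servo_tool", "kwargs": {
  "rows": [
    [1,-5,-25,0,0,0],
    [1,0,-22,0,0,0],
    [0,0,-10,0,0,0],
    [0,0,0,0,0,0],
    [0,6,0,0,0,0]
  ]
}}

```text
clock: 8.12
tool_pos: [0.5924, -0.1969, 0.0084]
orientation: [179.9, -0.0, -80.1]
force: [0.7, 0.3, 0.6]
opening: 0.0118
```

Request:
{"fn": "servo_tool", "kwargs": {
  "rows": [
    [-1,6,0,0,0,0],
    [-1.5,9,0,0,0,0],
    [-2,12,-1,0,0,0],
    [-2.5,15,-1,0,0,0],
    [-3,16,0,0,0,0]
  ]
}}

```text
clock: 8.53
tool_pos: [0.583, -0.1377, 0.0071]
orientation: [-179.9, -0.0, -80.1]
force: [0.3, 0.1, 0.2]
opening: 0.012
```

Request:
{"fn": "servo_tool", "kwargs": {
  "rows": [
    [-3,16,0,0,0,0],
    [-3,16,0,0,0,0],
    [-3,16,0,0,0,0],
    [-3,16,0,0,0,0],
    [-3,16,0,0,0,0]
  ]
}}

```text
clock: 8.95
tool_pos: [0.5677, -0.0572, 0.0072]
orientation: [-179.9, 0.0, -80.1]
force: [0.1, -0.2, 0.3]
opening: 0.0121
```

```bash
python3 look.py s8.png
```

```text
19 [ 0.577 -0.068  0.013] [ 0.585 -0.064  0.026] [325. 229.]
36 [0.475 0.096 0.008] [0.488 0.119 0.016] [212. 231.]
128 [ 0.541 -0.073  0.008] [ 0.563 -0.037  0.026] [313. 237.]
48 [0.435 0.096 0.008] [0.452 0.117 0.017] [196. 241.]
9.0 [ 0.5674 -0.0553  0.0072] [-2.2  2.8 -0.6]
```

View pics/s8.png

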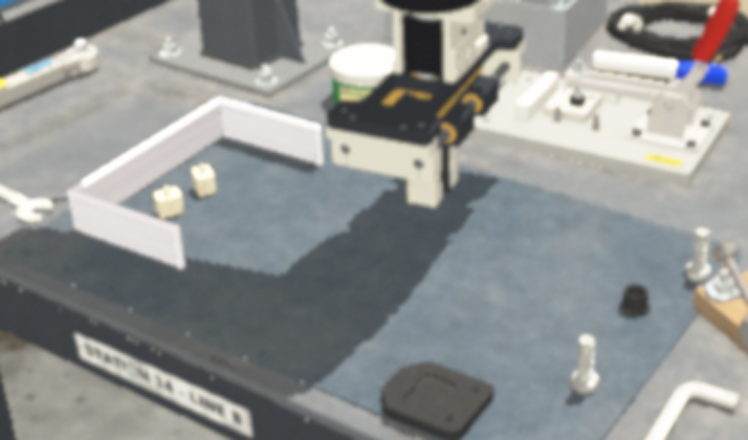

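Block 3 is ahead of the fingers. I'll steer slightly further left to keep clear of the right wall.

Request:
{"fn": "servo_tool", "kwargs": {
  "rows": [
    [-4,16,0,0,0,0],
    [-4,16,0,0,0,0],
    [-4,16,0,0,0,0],
    [-4,16,0,0,0,0],
    [-4,16,0,0,0,0]
  ]
}}

```text
clock: 9.42
tool_pos: [0.5476, 0.0225, 0.0071]
orientation: [-179.9, 0.0, -80.1]
force: [0.3, -0.4, -0.1]
opening: 0.012
```

Request:
{"fn": "servo_tool", "kwargs": {
  "rows": [
    [-4,16,0,0,0,0],
    [-4,16,0,0,0,0],
    [-4,15,0,0,0,0],
    [-2,11,0,0,0,0],
    [-1,7,0,0,0,0]
  ]
}}

```text
clock: 9.83
tool_pos: [0.5327, 0.0876, 0.007]
orientation: [-179.9, 0.0, -80.0]
force: [0.3, -0.0, 0.4]
opening: 0.012
```

Request:
{"fn": "servo_tool", "kwargs": {
  "rows": [
    [0,2,0,0,0,0],
    [0,0,0,0,0,0],
    [1,-10,0,0,0,0],
    [4,-22,35,0,0,0],
    [0,-38,30,0,0,0]
  ]
}}

```text
clock: 10.25
tool_pos: [0.5382, 0.0225, 0.0676]
orientation: [179.9, -0.1, -80.0]
force: [2.4, 0.8, 1.7]
opening: 0.0119
```

Request:
{"fn": "servo_tool", "kwargs": {
  "rows": [
    [0,-38,20,0,0,0],
    [0,-38,10,0,0,0],
    [0,-38,0,0,0,0],
    [0,-30,0,0,0,0],
    [0,0,0,0,0,0]
  ]
}}

```text
clock: 10.67
tool_pos: [0.5369, -0.1251, 0.0967]
orientation: [180.0, -0.0, -80.4]
force: [0.7, -0.2, 0.2]
opening: 0.012
```

```bash
python3 look.py s9.png
python3 - <<'E'
import numpy as np
for f in('s2','s9'):
    W=np.load(f'/tmp/{f}.png.npz')['W'];X,Y,Z=W[...,0],W[...,1],W[...,2]
    for n,(x,y,r) in dict(bush=(.522,-.255,.025),bolt1=(.432,-.261,.025),bolt2=(.58,-.274,.02),plate=(.38,-.19,.05),tin=(.71,.09,.05)).items():
        P=W[(np.hypot(X-x,Y-y)<r)&(Z>.005)&(Z<.045)]; print(f,n,len(P),np.median(P,0).round(3))
    m=(Z>.028)&(Z<.04)&(X>.37)&(X<.6)&(Y>.03)&(Y<.18); print(f,W[m].min(0).round(3),W[m].max(0).round(3))
E
```

```text
24 [0.521 0.093 0.008] [0.532 0.107 0.015] [231. 222.]
35 [0.475 0.097 0.009] [0.488 0.119 0.016] [212. 231.]
45 [0.435 0.097 0.008] [0.451 0.117 0.016] [196. 241.]
10.7167 [ 0.5369 -0.1235  0.0965] [ 0.1 -0.1 -0.8]
s2 bush 111 [ 0.521 -0.251  0.01 ]
s2 bolt1 169 [ 0.43  -0.262  0.019]
s2 bolt2 136 [ 0.581 -0.273  0.019]
s2 plate 1043 [ 0.365 -0.192  0.007]
s2 tin 744 [0.68  0.086 0.032]
s2 [0.388 0.045 0.028] [0.572 0.162 0.036]
s9 bush 111 [ 0.522 -0.251  0.01 ]
s9 bolt1 162 [ 0.429 -0.261  0.02 ]
s9 bolt2 133 [ 0.581 -0.273  0.02 ]
s9 plate 1037 [ 0.366 -0.193  0.007]
s9 tin 553 [0.673 0.092 0.03 ]
s9 [0.388 0.045 0.028] [0.571 0.16  0.036]
```

View pics/s9.png

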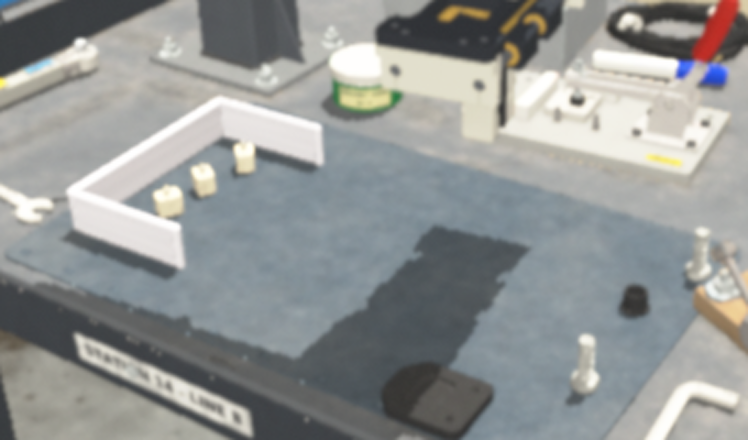

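All three blocks stand upright well inside the tray, at crop (168,200), (203,180) and (245,157). Their near faces are at y ≥ 0.093 and the mouth is at about 0.05. The bystanders are where they were; the tin is partly hidden by the gripper.

```bash
python3 -c "
from plant import ctrl
print(ctrl.close_job())"
```

```text
the job is handed in; nothing more can be done
None
```

All three terminal blocks are completely inside the catch tray. I pushed them in one at a time with nearly closed fingertips, without lifting any, and handed the job in at about 10.7 s.

- **Blocks:** The last image shows all three standing upright. Their near faces are at y ≥ 0.093 m, about 40 mm past the mouth at about 0.05 m, and clear of the walls.
- **Bystanders:** The bolts, bushing and cover plate measured within about 1 mm of where they started.
- **Tin:** Its measured centre differed by 6–7 mm, but the gripper hid part of it in that view. It looks unmoved, and the tool never came near it, but I could not confirm that as closely as the others.
- **Force and clearance:** Force readings never exceeded about 4 N, and the gripper was retracted clear before the hand-in.

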